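# Calibrate the bench balance: stack the check masses and hold the recessed button

### The job

Calibrate the bench balance: set the large blue check-mass case down flat in the middle of the pan, on the printed rectangle with its long side along the rectangle's, then stack the small green case squarely and centred on top of it, long sides parallel, without dropping either. Then take the yellow stylus from its stand, reach its tip through the orange-ringed hole in the console and press the recessed red button fully down, and finish like that: the gripper still holding the stylus and the stylus still holding the button down, with the cases stacked and untouched. Leave everything else on the bench where it is.

Things in the scene. Friction and masses are not known exactly. Their poses are not given: they have to be found in the camera images.
- balance: bench balance, white and grey, fixed to the bench; 300 mm (own x, front to back) x 200 mm (own y), front with the console at its -x end. Origin: centre of its underside, on the bench. Console top 77 mm above the bench; rigid steel pan behind it, 140 (x) x 175 (y) mm, top at 85 mm
- pan_center (a point): centre of the pan's top face, 85 mm above the bench; axes as the balance's. In the balance's frame at (45, 0, 85) mm. A black printed rectangle, 64 (x) x 98 (y) mm, is drawn around it
- aperture (a point): centre of the mouth of the calibration hole, in the console's top face 77 mm above the bench, ringed in orange; axes as the balance's. In the balance's frame at (-107.5, 50, 77) mm. Vertical hole, 18 mm across; the red button fills it 27 mm below the mouth
- cal_button (a joint): travel of the recessed red calibration button in m: 0 up, 0.006 fully down against a hard stop (33 mm below the hole's mouth). Spring: about 1.5 N to start it, 5 N fully down; it springs back when let go
- large_case: large check-mass case: closed blue box with grey band and grey top panel, 56 (own x) x 90 (own y) x 45 mm high, about 0.5 kg (0.35 to 0.65). Origin: centre of its underside. Rigid, top flat
- small_case: small check-mass case: closed green box with grey band and grey top panel, 46 (own x) x 70 (own y) x 38 mm high, about 0.3 kg (0.2 to 0.4). Origin: centre of its underside. Rigid, top flat
- stylus: stylus, 132 mm long in all, round, about 60 g: steel shaft 8 mm across and 62 mm long below, then a yellow round handle 18 mm across and 70 mm long. Origin: the tip of the shaft; own z points up along it to the handle. Starts upright in its stand, tip 8 mm above the bench, shoulder on the stand's top, handle's top at 140 mm
- stylus_grip (a point): point on the stylus axis, 102 mm from its tip: a good place to grip the handle (30 mm below its top)
- stylus_stand: grey stand block, fixed to the bench, 60 x 60 x 70 mm high, with a vertical 12 mm hole right through its middle for the stylus. Origin: centre of its underside
- amber_bottle: closed amber glass bottle, 64 mm across, 150 mm tall (bystander, loose, stays where it is). Origin: its underside
- beaker: open glass beaker, 70 mm across, 90 mm tall (bystander, loose, stays where it is). Origin: its underside
- white_jar: white jar with blue lid, 60 mm across, 75 mm tall (bystander, loose, stays where it is). Origin: its underside
- red_cap: flat red screw cap, 44 mm across, 12 mm high (bystander, loose, stays where it is). Origin: its underside
- matchbox: small white and red matchbox, 55 x 36 x 16 mm (bystander, loose, stays where it is). Origin: its underside
- spatula: steel lab spatula, 170 x 9 x 6 mm with an 18 mm wide blade, lying flat (bystander, loose, stays where it is)
- flask: conical glass flask with cork, 72 mm across the foot, 118 mm tall (bystander, loose, stays where it is). Origin: its underside

How it is judged:
By the outcome, as a careful person would: the job done as asked, in the order asked, and still so for the second after the job is handed in, while the arm keeps its last pose, push and grip.
It also fails if it takes over 67 s, if anything falls off the work surface, if the arm or the gripper's body presses on something with over 40 N, if the wrist force passes 120 N, or if a joint passes its speed limit or range.

### The arm

A 6-joint arm with a two-finger parallel gripper is mounted at the origin on the work surface. World frame = base frame: x ahead of the robot, y to its left, z up, the work surface at z = 0. Lengths are in mm, angles in rad, forces in N, time in s.
With the tool pointing down it reaches from about 350 to 875 mm from the base axis. Payload 4.2 kg.
Tool frame: the origin (TCP) lies midway between the tips of the shut fingers; the grasp point (between the pads) lies 19 mm behind it; z points along the fingers, y is the direction in which the jaws open and shut (so a half turn about z gives the same grasp; the last joint's range is limited). The gripper opens to 87 mm and grips with 3 to 60 N. Pads are 19 mm wide; open, the fingers measure 117 mm over their backs; the gripper's body (75 mm by 190 mm) begins 51 mm behind the grasp point.
Start: joints at [1.419, 0.385, 0.008, 0, -1.194, -0.259], TCP at [249.556, 572.993, 222.55] pointing down, gripper open.
Joint ranges: [-3.14, 3.14], [-1.21, 2.06], [-1.07, 1.41], [-3.16, 2.05], [-2.99, -0.16], [-3.1, 3.1]. Speed limits (rad/s): [2.79, 2.79, 3.14, 3.14, 3.14, 3.14].

### API

Orientations are given as a unit quaternion [x, y, z, w].
In Python, from station import manip gives the robot as it stands.
- The arm moves only by the tool step_arm, never from a script. Its argument "plan" is a list of rows, each a list of 5 numbers: the shift along the tool's x, y, z in cm, then the turn about the tool's z in degrees, then the finger opening in cm, from 0 to 8.7. In form: [[x, y, z, spin, claw], ...]. A call has 1 to 12 rows; each row is the pose to reach, as a shift and turn from the pose measured when the call began, along the tool's axes at that moment; what a row does not reach only later rows make up. A row lasts 1/8 s, in which the tool goes at most 62.5 mm and 10.7 degrees, less where a joint would pass 70% of its speed; a pose out of reach is approached as far as the arm can. A call with a gripper value outside its range is refused whole. The fingers move at their own pace and stop on an object; the grip force is fixed at half the most. Time passes only in rows, so rows that repeat a pose let the fingers close. It gives the time, the measured TCP pose, the force and the opening at its end, in the units of the state.
- manip.get_obs(): the state, without advancing time (a new reading comes with each control period).
- manip.capture(name): name is "side" or "top" or "wrist"; returns a dict with "img" (480x640x3 uint8, red, green, blue), "fx", "fy", "cx", "cy" (pixels), "extrinsics" (4x4, takes a point from camera to world coordinates); the wrist camera has in their place "T_tool_cam" (4x4, takes a point from camera to tool coordinates, whose origin is the TCP and whose axes are the flange's). Camera axes: x right, y down, z forward; pixel columns grow to the right and rows downward; lengths in mm; the calibration is good to about 2 mm. A picture is of the moment at which its call begins: read the wrist's pose just before it. There is no depth.
- manip.hand_in(): hands the job in, once; it reports no verdict.
The state is a dict: "t": time; "joints": joint angles; "joint_vel": joint speeds; "joint_torque": joint torques, N m; "eef_pos": TCP position; "tcp_rot": TCP orientation; "ft_force": force on the tool from outside, world axes, zero at the start; "wrist_torque": the same for the moment, N m; "opening": finger opening in mm.
Only numpy, scipy, OpenCV 4.12 (cv2) and the standard library are available. Lean on these libraries where they do the work, as an engineer would, in place of code of your own. Each camera call takes 0.05 s, during which the arm holds its last target. There are 200 camera calls.

## Working session

There is one attempt and no reset: what is moved stays moved. The work goes in short steps, Python scripts to look and compute and a tool call to move; the robot and the scene stay as the last step left them, time stands still between calls to the robot, and variables do not carry over. Pictures are saved under pics/ and viewed, about 8 in all and at most 12, crops included, and the job is handed in when it is done.

Besides the shell and the picture viewer there is one more tool, called after "Call:" in YAML: its name, and indented under it one key for each argument. step_arm: Moves the arm, as the interface text tells. Its arguments: {"type":"object","properties":{"plan":{"type":"array","items":{"type":"array","items":{"type":"number"}}}},"required":["plan"]}

```bash
mkdir -p pics; ls
python3 - <<'E'
from station import manip
import cv2,numpy as np
np.set_printoptions(precision=4,suppress=True)
print(manip.get_obs())
for n in("top","side","wrist"):
    c=manip.capture(n); cv2.imwrite(f"pics/{n}0.png",c["img"][:,:,::-1])
    print(n,{k:v for k,v in c.items() if k!="img"})
E
```

```text
pics
{'t': 0.0, 'joints': array([ 1.4186,  0.3856,  0.0066, -0.0005, -1.194 , -0.2586]), 'joint_vel': array([-0.0003,  0.0002, -0.0026, -0.0011,  0.0002, -0.0002]), 'joint_torque': array([ -0.001 , -39.0668,  18.74  ,   4.2201,   0.0109,  -0.0002]), 'eef_pos': array([249.3089, 572.4513, 221.4291]), 'tcp_rot': array([ 0.979 , -0.204 , -0.0002,  0.0011]), 'ft_force': array([ 0.0065,  0.1909, -0.5028]), 'wrist_torque': array([ 0.0128, -0.018 ,  0.0384]), 'opening': 87.09589121594641}
top {'fx': 467.278666862506, 'fy': 467.278666862506, 'cx': 321.01330453560945, 'cy': 234.17964964517586, 'extrinsics': array([[   0.0128,   -0.9919,    0.1266,  390.8027],
       [  -0.9997,   -0.015 ,   -0.0167,    5.3576],
       [   0.0185,   -0.1264,   -0.9918, 1203.3106],
       [   0.    ,    0.    ,    0.    ,    1.    ]])}
side {'fx': 573.0766195017084, 'fy': 573.0766195017084, 'cx': 321.6092282149534, 'cy': 241.6908056497181, 'extrinsics': array([[   0.9671,   -0.1835,    0.1762,  283.6258],
       [  -0.2543,   -0.7115,    0.655 , -901.5194],
       [   0.0052,   -0.6783,   -0.7348, 1126.7317],
       [   0.    ,    0.    ,    0.    ,    1.    ]])}
wrist {'fx': 384.7967535403215, 'fy': 384.7967535403215, 'cx': 319.6756062893642, 'cy': 241.02272211945694, 'T_tool_cam': array([[  -0.0001,   -0.9562,   -0.2927,   80.6915],
       [   1.    ,   -0.0001,   -0.0001,   -0.3301],
       [   0.    ,   -0.2927,    0.9562, -162.7853],
       [   0.    ,    0.    ,    0.    ,    1.    ]])}
```

View pics/top0.png

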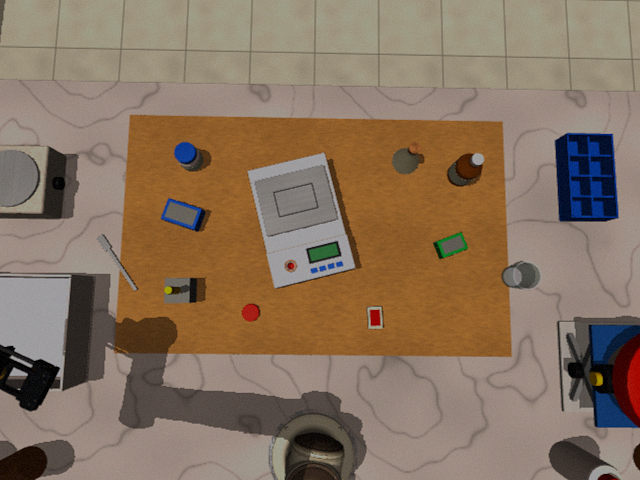

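View pics/side0.png

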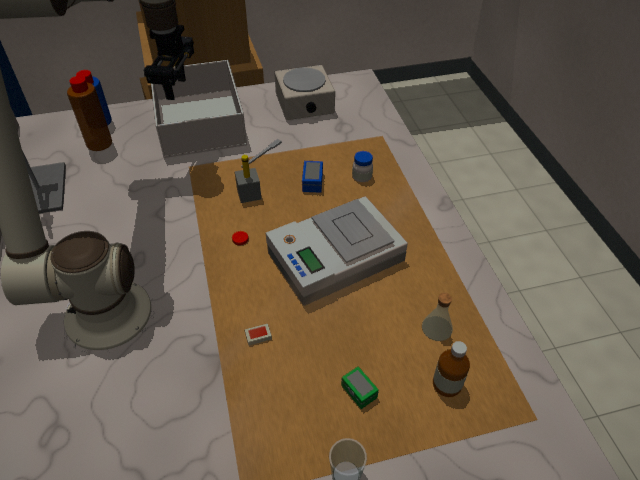

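Top view: balance with its rectangle near (295,200) and ring at (291,266); blue case (183,214), green case (451,245), stylus and stand (175,290). The side view shows the same layout, with nothing stacked. I'll get coarse poses by silhouette fit.

```bash
cat > h.py <<'E'
from station import manip
import cv2,numpy as np
from scipy.optimize import minimize
from scipy.spatial.transform import Rotation as R
np.set_printoptions(precision=2,suppress=True)
def shot(n,save=None):
    o=manip.get_obs(); c=manip.capture(n); c["o"]=o
    if n=="wrist":
        T=np.eye(4);T[:3,:3]=R.from_quat(o["tcp_rot"]).as_matrix();T[:3,3]=o["eef_pos"];c["extrinsics"]=T@c["T_tool_cam"]
    if save: cv2.imwrite(f"pics/{save}.png",c["img"][:,:,::-1])
    c["W"]=np.linalg.inv(c["extrinsics"]); c["hsv"]=cv2.cvtColor(c["img"],cv2.COLOR_RGB2HSV)
    return c
def proj(c,P):
    p=np.atleast_2d(P)@c["W"][:3,:3].T+c["W"][:3,3]
    return np.c_[c["fx"]*p[:,0]/p[:,2]+c["cx"],c["fy"]*p[:,1]/p[:,2]+c["cy"]]
def back(c,uv,z):
    uv=np.atleast_2d(uv); d=np.c_[(uv[:,0]-c["cx"])/c["fx"],(uv[:,1]-c["cy"])/c["fy"],np.ones(len(uv))]@c["extrinsics"][:3,:3].T
    o=c["extrinsics"][:3,3]; return o+d*((z-o[2])/d[:,2])[:,None]
def mask(c,lo,hi,near=None,r=60):
    m=cv2.inRange(c["hsv"],lo,hi)
    if near is not None: k=np.zeros_like(m);cv2.circle(k,tuple(int(v) for v in near),r,255,-1);m&=k
    n,l,s,_=cv2.connectedComponentsWithStats(m)
    return (l==1+np.argmax(s[1:,4])).astype(np.uint8)*255
def hull(m): return cv2.convexHull(cv2.findContours(m,cv2.RETR_EXTERNAL,cv2.CHAIN_APPROX_NONE)[0][0])[:,0].astype(np.float32)
def box(x,y,a,sx,sy,z0,z1):
    c,s=np.cos(a),np.sin(a)
    return np.array([[x+c*u-s*v,y+s*u+c*v,z] for u in(-sx/2,sx/2) for v in(-sy/2,sy/2) for z in(z0,z1)])
def fitbox(views,sx,sy,z0,z1,guess):
    # views: [(cam,hull)]
    def cost(p):
        e=0
        for c,h in views:
            q=cv2.convexHull(proj(c,box(p[0],p[1],p[2]/100,sx,sy,z0,z1)).astype(np.float32))[:,0]
            A,B=cv2.contourArea(q),cv2.contourArea(h); I=cv2.intersectConvexConvex(q,h)[0]
            e+=1-I/(A+B-I)
        return e
    return min((minimize(cost,[guess[0],guess[1],100*a],method="Nelder-Mead",options=dict(initial_simplex=np.array([guess[0],guess[1],100*a])+np.array([[0,0,0],[15,0,0],[0,15,0],[0,0,20]]))) for a in np.arange(-1.5,1.6,.5)),key=lambda r:r.fun)
BL=((105,120,40),(125,255,255)); GR=((50,120,40),(75,255,255)); OR=((3,100,80),(18,255,255)); YE=((22,120,60),(35,255,255))
E
python3 - <<'E'
from h import *
t,s=shot("top"),shot("side")
for nm,col,pt,ps,dims in(("blue",BL,(183,214),(313,176),(56,90,0,45)),("green",GR,(451,245),(360,386),(46,70,0,38))):
    hs=[hull(mask(t,*col,pt,30)),hull(mask(s,*col,ps,30))]
    g=back(t,pt,20)[0]
    for v in([(t,hs[0]),(s,hs[1])],[(t,hs[0])],[(s,hs[1])]):
        r=fitbox(v,*dims,g); print(nm,r.x[:2],np.degrees(r.x[2]/100),r.fun)
for c,p,q in((t,(291,266),(172,290)),(s,(290,240),(246,166))):
    m=mask(c,*OR,p,12); print("ring",cv2.moments(m,True)["m00"],back(c,[hull(m).mean(0)],77))
    m=mask(c,*YE,q,20); M=cv2.moments(m,True); print("yel",M["m00"],back(c,[[M["m10"]/M["m00"],M["m01"]/M["m00"]]],105))
print("rect corners z85",back(t,[[275,192],[308,184],[317,207],[283,216]],85))
E
```

```text
blue [589.62 347.1 ] -15.633220225148879 0.2740386745726885
blue [585.86 336.17] 160.45231002900542 0.16760151776005017
blue [589.69 347.15] -15.508440969136442 0.09336228089326848
green [ 518.6  -343.42] 20.90492304454242 0.4479606076762891
green [ 518.68 -343.27] 21.57223625791894 0.15398710272027005
green [ 521.68 -334.53] 10.123320352635185 0.27195479866838734
ring 41.0 [[458.32  56.78  77.  ]]
yel 55.0 [[396.  340.8 105. ]]
ring 30.0 [[458.27  62.6   77.  ]]
yel 67.0 [[393.65 322.5  105.  ]]
rect corners z85 [[635.51  99.95  85.  ]
 [656.8   19.91  85.  ]
 [600.05  -2.89  85.  ]
 [576.58  79.12  85.  ]]
```

Call:
step_arm:
  plan:
    - [40.2,7.5,0,82,8.7]
    - [40.2,7.5,0,82,8.7]
    - [40.2,7.5,0,82,8.7]
    - [40.2,7.5,0,82,8.7]
    - [40.2,7.5,0,82,8.7]
    - [40.2,7.5,0,82,8.7]
    - [40.2,7.5,0,82,8.7]
    - [40.2,7.5,0,82,8.7]
    - [40.2,7.5,0,82,8.7]
    - [40.2,7.5,0,82,8.7]

```text
t: 1.5
eef_pos: [587.7, 343.7, 222.1]
tcp_rot: [-0.606, 0.796, -0.0, -0.0]
ft_force: [-0.1, 0.0, -0.0]
opening: 87.1
```

Run:
```python
from h import *
w=shot("wrist","w1"); print(w["o"]["eef_pos"],w["o"]["joints"],w["o"]["tcp_rot"])
m=mask(w,*BL); h=hull(m); print(h.min(0),h.max(0))
r=fitbox([(w,h)],56,90,0,45,(589,345)); print(r.x[:2],np.degrees(r.x[2]/100),r.fun)
```

```text
[587.74 343.71 222.12] [ 0.77  0.48  0.16  0.   -1.25 -1.04] [-0.61  0.8  -0.   -0.  ]
[115. 220.] [181. 281.]
[589. 345.] -85.94366926962348 1.0
```

View pics/w1.png

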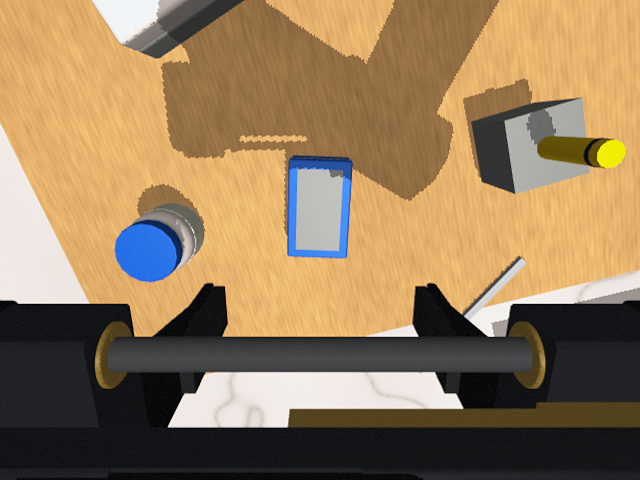

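The case is at about (320,207), stylus top at (610,153), and the jar's blue lid at (148,250) fooled the mask. Refit at the right blob.

Run:
```python
from h import *
w=shot("wrist")
h=hull(mask(w,*BL,(320,207),75)); print(h.min(0),h.max(0))
g=back(w,(320,207),40)[0]
r=fitbox([(w,h)],56,90,0,45,g); x,y,a=r.x; a=np.degrees(a/100)
print("blue",x,y,a,r.fun)
Rm=R.from_quat(w["o"]["tcp_rot"]).as_matrix(); ya=np.degrees(np.arctan2(Rm[1,1],Rm[0,1]))
print("tool y ang",ya,"spin", -((a-ya+90)%180-90),"shift cm",Rm.T@(np.array([x,y,0])-w["o"]["eef_pos"])/10)
print("sty top",back(w,(610,153),140))
```

```text
[288. 156.] [351. 257.]
blue 587.4146122866632 339.12336398630435 -17.578060886325996 0.042472797325273315
tool y ang 164.58630187230094 spin 2.164362758626936 shift cm [ 0.44 -0.11 22.22]
sty top [[396.84 331.5  140.  ]]
```

Call:
step_arm:
  plan:
    - [0.4,-0.1,6,2.2,8.7]
    - [0.4,-0.1,12,2.2,8.7]
    - [0.4,-0.1,17,2.2,8.7]
    - [0.4,-0.1,20,2.2,8.7]
    - [0.4,-0.1,21,2.2,8.7]
    - [0.4,-0.1,21,2.2,8.7]
    - [0.4,-0.1,21,2.2,4]
    - [0.4,-0.1,21,2.2,4]
    - [0.4,-0.1,21,2.2,4]
    - [0.4,-0.1,21,2.2,4]
    - [0.4,-0.1,21,2.2,4]

```text
t: 2.98
eef_pos: [587.7, 339.7, 12.9]
tcp_rot: [-0.591, 0.807, -0.0, -0.0]
ft_force: [-0.3, -0.5, 2.4]
opening: 56.0
```

Call:
step_arm:
  plan:
    - [0,0,-2,0,4]
    - [0,0,-7,0,4]
    - [0,0,-13,0,4]
    - [4,-1.3,-19,-6,4]
    - [9,-3,-23.7,-15,4]
    - [14,-4.6,-23.7,-25,4]
    - [18,-5.9,-23.7,-32.5,4]
    - [20,-6.5,-23.7,-32.5,4]
    - [20,-6.5,-23.7,-32.5,4]
    - [20,-6.5,-23.7,-32.5,4]

```text
t: 4.22
eef_pos: [588.8, 130.3, 248.9]
tcp_rot: [0.793, -0.61, -0.0, 0.001]
ft_force: [-0.3, 0.7, -4.8]
opening: 56.2
```

Run:
```python
from h import *
w=shot("wrist","w2"); print(w["o"]["eef_pos"],w["o"]["opening"],w["o"]["ft_force"])
```

```text
[588.82 130.34 248.9 ] 56.15821198751793 [-0.27  0.67 -4.81]
```

View pics/w2.png

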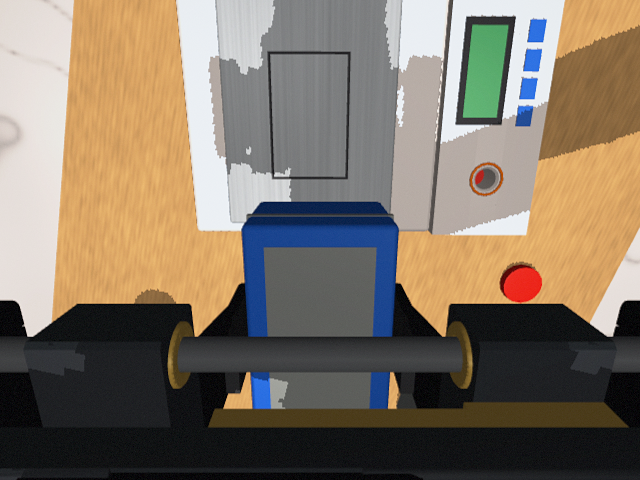

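Rectangle corners are near (268,53), (349,53), (347,178), (274,178), with the ring at (486,179). The case is held squarely, with its top's far edge at row ~224. Next, fit the balance pose.

```bash
cat >> h.py <<'E'
def fitbal(w,corners,ringpx):
    from scipy.optimize import least_squares
    loc=np.array([[45+sx*32,sy*49,85] for sx,sy in((1,-1),(-1,-1),(-1,1),(1,1))]+[[-107.5,50,77]],float)
    px=np.vstack([corners,ringpx])
    def P(p): Rz=R.from_euler('z',p[2]).as_matrix(); return loc@Rz.T+[p[0],p[1],0]
    r=least_squares(lambda p:(proj(w,P(p))-px).ravel(),[575,35,.26])
    return r.x,(proj(w,P(r.x))-px),P(r.x)
E
python3 - <<'E'
from h import *
w=shot("wrist")
g=cv2.cvtColor(w["img"],cv2.COLOR_RGB2GRAY)
bh=cv2.morphologyEx(g,cv2.MORPH_BLACKHAT,np.ones((9,9)))
roi=np.zeros_like(g);roi[40:192,255:362]=255
m=((bh>35)&(roi>0)).astype(np.uint8)*255
n,l,s,_=cv2.connectedComponentsWithStats(m);m=(l==1+np.argmax(s[1:,4])).astype(np.uint8)
# line fits per side, centre of line
ys,xs=np.nonzero(m); pts=np.c_[xs,ys].astype(float)
C=np.array([[268,53],[349,53],[347,178],[274,178]],float)
L=[]
for i in range(4):
    a,b=C[i],C[(i+1)%4]; d=(b-a)/np.linalg.norm(b-a); n=np.array([-d[1],d[0]])
    k=(abs((pts-a)@n)<5)&(((pts-a)@d)>8)&(((b-pts)@d)>8)
    vx,vy,x0,y0=cv2.fitLine(pts[k].astype(np.float32),cv2.DIST_HUBER,0,.01,.01).ravel(); L.append(np.cross([x0,y0,1],[x0+vx,y0+vy,1])); print(k.sum(),end=" ")
Q=[]
for i in range(4): q=np.cross(L[i-1],L[i]); Q.append(q[:2]/q[2])
Q=np.array(Q);print(Q)
mo=mask(w,*OR,(486,179),24); e=cv2.fitEllipse(hull(mo)); print("ring",e)
x,res,P=fitbal(w,Q,[e[0]]); print("bal",x,np.degrees(x[2]),"\nres",res,"\nP",P)
pc=P[:4].mean(0); print("pan",pc)
o=w["o"];Rm=R.from_quat(o["tcp_rot"]).as_matrix(); ya=np.degrees(np.arctan2(Rm[1,1],Rm[0,1]))
print("spin",-((np.degrees(x[2])-ya+90)%180-90),"shift",Rm.T@(pc-o["eef_pos"])/10)
# check held case: expected far top edge centre if centred at TCP, bottom 12.9 below
for v in(43,45,47): print(v,proj(w,o["eef_pos"]+Rm@np.array([v,0,12.9-45])),proj(w,o["eef_pos"]+Rm@np.array([v,0,12.9])))
col=w["hsv"][195:235,320]; print([tuple(c) for c in col[::2]])
E
```

```text
192 291 131 318 [[268.64  52.  ]
 [349.19  52.  ]
 [346.34 177.08]
 [272.71 177.12]]
ring ((486.2236022949219, 178.50563049316406), (31.356218338012695, 35.248870849609375), 50.01752471923828)
bal [575.38  39.31   0.26] 14.864184137735768 
res [[-1.21 -1.09]
 [ 1.17 -1.  ]
 [ 1.23  1.38]
 [-0.77  1.29]
 [-0.41 -0.07]] 
P [[662.38  11.7   85.  ]
 [600.52  -4.72  85.  ]
 [575.38  90.    85.  ]
 [637.24 106.42  85.  ]
 [458.65  60.06  77.  ]]
pan [618.88  50.85  85.  ]
spin 0.05317128453384612 shift [ 8.47 -0.86 16.41]
43 [[320.38 233.99]] [[320.21 207.36]]
45 [[320.38 228.53]] [[320.21 203.12]]
47 [[320.38 223.01]] [[320.21 198.86]]
[(np.uint8(100), np.uint8(6), np.uint8(122)), (np.uint8(90), np.uint8(2), np.uint8(122)), (np.uint8(80), np.uint8(6), np.uint8(124)), (np.uint8(115), np.uint8(29), np.uint8(104)), (np.uint8(110), np.uint8(231), np.uint8(74)), (np.uint8(108), np.uint8(245), np.uint8(74)), (np.uint8(110), np.uint8(208), np.uint8(76)), (np.uint8(108), np.uint8(245), np.uint8(74)), (np.uint8(109), np.uint8(215), np.uint8(77)), (np.uint8(109), np.uint8(160), np.uint8(67)), (np.uint8(113), np.uint8(13), np.uint8(77)), (np.uint8(109), np.uint8(238), np.uint8(74)), (np.uint8(109), np.uint8(212), np.uint8(77)), (np.uint8(108), np.uint8(235), np.uint8(75)), (np.uint8(110), np.uint8(201), np.uint8(76)), (np.uint8(109), np.uint8(210), np.uint8(107)), (np.uint8(109), np.uint8(208), np.uint8(131)), (np.uint8(109), np.uint8(208), np.uint8(140)), (np.uint8(109), np.uint8(211), np.uint8(144)), (np.uint8(109), np.uint8(204), np.uint8(145))]
```

Call:
step_arm:
  plan:
    - [4,-0.4,0,0,4]
    - [8.4,-0.9,2,0,4]
    - [8.4,-0.9,7,0,4]
    - [8.4,-0.9,11,0,4]
    - [8.4,-0.9,13.5,0,4]
    - [8.4,-0.9,14.4,0,4]
    - [8.4,-0.9,14.7,0,4]
    - [8.4,-0.9,14.8,0,4]
    - [8.4,-0.9,14.8,0,4]

```text
t: 5.45
eef_pos: [619.8, 52.1, 102.4]
tcp_rot: [0.793, -0.609, 0.001, -0.0]
ft_force: [-0.0, 1.0, -4.8]
opening: 55.7
```

Call:
step_arm:
  plan:
    - [0.05,0.1,0.2,0,4]
    - [0.05,0.1,0.35,0,4]
    - [0.05,0.1,0.42,0,4]
    - [0.05,0.1,0.45,0,4]
    - [0.05,0.1,0.47,0,4]
    - [0.05,0.1,0.47,0,4]

```text
t: 6.2
eef_pos: [619.0, 51.3, 97.8]
tcp_rot: [0.793, -0.609, 0.001, -0.0]
ft_force: [-1.2, 0.3, -2.6]
opening: 55.5
```

Call:
step_arm:
  plan:
    - [0,0,0.04,0,4]
    - [0,0,0.04,0,8.7]
    - [0,0,0.04,0,8.7]
    - [0,0,0.04,0,8.7]
    - [0,0,0.04,0,8.7]
    - [0,0,-2,0,8.7]
    - [0,0,-6,0,8.7]
    - [0,0,-12,0,8.7]
    - [0,0,-17,0,8.7]
    - [0,0,-17,0,8.7]

```text
t: 7.45
eef_pos: [621.1, 51.7, 273.7]
tcp_rot: [0.793, -0.609, 0.004, -0.005]
ft_force: [0.5, 0.1, -0.1]
opening: 86.8
```

Run:
```python
from h import *
w=shot("wrist","w3"); print(w["o"]["eef_pos"],w["o"]["ft_force"])
Rm=R.from_quat(w["o"]["tcp_rot"]).as_matrix()
p=proj(w,[[618.9,50.85,130],[458.65,60.06,77]]);print(p)
h=hull(mask(w,*BL,p[0],130)); r=fitbox([(w,h)],56,90,85,130,(619,51)); print(r.x[:2],np.degrees(r.x[2]/100),r.fun)
h=hull(mask(w,*OR,p[1],30)); e=cv2.fitEllipse(h);print(e,back(w,[e[0]],77))
```

```text
[621.08  51.65 273.69] [ 0.54  0.08 -0.07]
[[325.   225.4 ]
 [479.1  261.64]]
[618.91  52.53] 14.532972161852921 0.057193546314567745
((479.5104064941406, 261.8795471191406), (26.130664825439453, 30.0384521484375), 66.6656723022461) [[458.17  60.19  77.  ]]
```

View pics/w3.png

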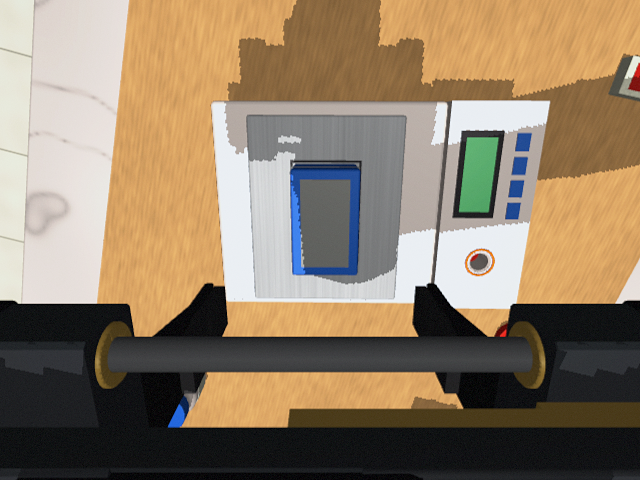

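Case centred within ~2 mm and 0.3°, standing flat inside the printed rectangle. Now the green case.

Call:
step_arm:
  plan:
    - [35.5,20.1,5,-6,8.7]
    - [35.5,20.1,5,-6,8.7]
    - [35.5,20.1,5,-6,8.7]
    - [35.5,20.1,5,-6,8.7]
    - [35.5,20.1,5,-6,8.7]
    - [35.5,20.1,5,-6,8.7]
    - [35.5,20.1,5,-6,8.7]
    - [35.5,20.1,5,-6,8.7]
    - [35.5,20.1,5,-6,8.7]
    - [35.5,20.1,5,-6,8.7]

```text
t: 8.75
eef_pos: [517.6, -342.0, 218.8]
tcp_rot: [0.824, -0.566, 0.002, -0.002]
ft_force: [0.3, -0.2, -0.1]
opening: 86.9
```

Run:
```python
from h import *
w=shot("wrist","w4"); o=w["o"]; print(o["eef_pos"],o["tcp_rot"])
h=hull(mask(w,*GR)); print(h.min(0),h.max(0))
g=back(w,[h.mean(0)],30)[0]
r=fitbox([(w,h)],46,70,0,38,g); x,y,a=r.x; a=np.degrees(a/100)
print("green",x,y,a,r.fun)
Rm=R.from_quat(o["tcp_rot"]).as_matrix(); ya=np.degrees(np.arctan2(Rm[1,1],Rm[0,1]))
print("ya",ya,"spin", -((a-ya+90)%180-90),"shift cm",Rm.T@(np.array([x,y,0])-o["eef_pos"])/10)
```

```text
[ 517.6  -342.01  218.82] [ 0.82 -0.57  0.   -0.  ]
[295. 173.] [345. 247.]
green 518.1823233451878 -341.2419923272782 21.35475747567285 0.09647683876016422
ya -158.95181787149195 spin -0.30657534716476675 shift cm [-0.06  0.05 21.88]
```

View pics/w4.png

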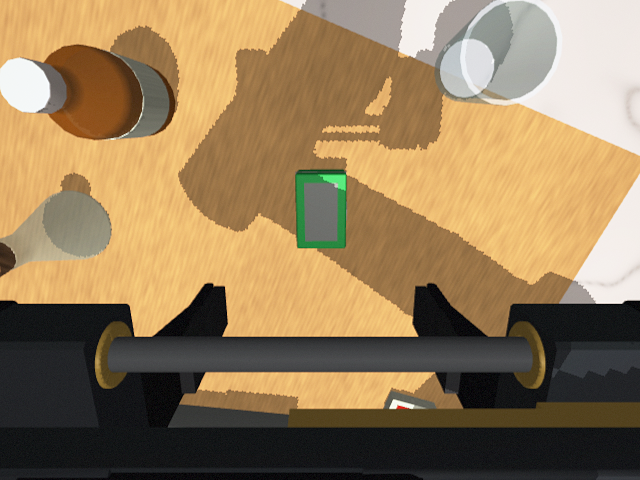

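Run:
```python
from h import *
w=shot("wrist"); o=w["o"]; Rm=R.from_quat(o["tcp_rot"]).as_matrix()
m=mask(w,(40,70,10),(85,255,255),(320,208),60); h=hull(cv2.morphologyEx(m,cv2.MORPH_CLOSE,np.ones((5,5)))); print(h.min(0),h.max(0))
r=fitbox([(w,h)],46,70,0,38,(518,-341)); x,y,a=r.x
print("green",x,y,np.degrees(a/100),r.fun,"shift cm",Rm.T@(np.array([x,y,0])-o["eef_pos"])/10, o["eef_pos"])
```

```text
[295. 170.] [346. 247.]
green 518.8504908358309 -343.3382677600531 21.09098197817594 0.04965521448097299 shift cm [ 0.15  0.08 21.9 ] [ 517.69 -342.02  219.04]
```

Call:
step_arm:
  plan:
    - [0.15,0.1,6,0,8.7]
    - [0.15,0.1,12,0,8.7]
    - [0.15,0.1,17,0,8.7]
    - [0.15,0.1,20,0,8.7]
    - [0.15,0.1,20.9,0,8.7]
    - [0.15,0.1,20.9,0,8.7]
    - [0.15,0.1,20.9,0,3]
    - [0.15,0.1,20.9,0,3]
    - [0.15,0.1,20.9,0,3]
    - [0.15,0.1,20.9,0,3]
    - [0.15,0.1,20.9,0,3]
    - [0.15,0.1,20.9,0,3]

```text
t: 10.35
eef_pos: [518.6, -343.6, 10.3]
tcp_rot: [0.824, -0.566, 0.002, -0.002]
ft_force: [-0.2, -0.4, 1.4]
opening: 45.8
```

Call:
step_arm:
  plan:
    - [0,0,-2,0,3]
    - [0,0,-7,0,3]
    - [0,0,-13,0,3]
    - [-4,-2.8,-19,2,3]
    - [-9,-6.4,-25,6.4,3]
    - [-14,-9.9,-25,6.4,3]
    - [-19,-13.4,-25,6.4,3]
    - [-24,-17,-25,6.4,3]
    - [-29,-20.5,-25,6.4,3]
    - [-32,-22.6,-25,6.4,3]
    - [-33.3,-23.6,-25,6.4,3]
    - [-33.3,-23.6,-25,6.4,3]

```text
t: 11.85
eef_pos: [617.1, 52.6, 260.1]
tcp_rot: [0.792, -0.61, 0.001, -0.001]
ft_force: [-0.5, -0.4, -3.7]
opening: 45.5
```

Run:
```python
from h import *
o=manip.get_obs(); Rm=R.from_quat(o["tcp_rot"]).as_matrix(); ya=np.degrees(np.arctan2(Rm[1,1],Rm[0,1]))
print(o["eef_pos"],o["ft_force"],o["opening"],"spin",ya+180-14.7,"shift",Rm.T@(np.array([619,52,140.3])-o["eef_pos"])/10,"tilt",Rm[:,2])
```

```text
[617.12  52.57 260.07] [-0.49 -0.36 -3.65] 45.49305038329141 spin 0.0582437839112977 shift [ 0.11 -0.12 11.98] tilt [ 0.  0. -1.]
```

Call:
step_arm:
  plan:
    - [0.1,-0.1,4,0,3]
    - [0.1,-0.1,8,0,3]
    - [0.1,-0.1,10.5,0,3]
    - [0.1,-0.1,11.3,0,3]
    - [0.1,-0.1,11.5,0,3]
    - [0.1,-0.1,11.6,0,3]
    - [0.1,-0.1,11.6,0,3]

```text
t: 12.72
eef_pos: [619.2, 52.0, 145.2]
tcp_rot: [0.792, -0.61, 0.002, -0.002]
ft_force: [0.4, 0.5, -2.4]
opening: 45.7
```

Call:
step_arm:
  plan:
    - [0,0,0.2,0,3]
    - [0,0,0.4,0,3]
    - [0,0,0.46,0,3]
    - [0,0,0.49,0,3]
    - [0,0,0.5,0,3]
    - [0,0,0.5,0,3]

```text
t: 13.48
eef_pos: [619.2, 52.1, 140.3]
tcp_rot: [0.792, -0.61, 0.002, -0.002]
ft_force: [-1.1, 1.3, -1.1]
opening: 45.6
```

Call:
step_arm:
  plan:
    - [0,0,0.03,0,3]
    - [0,0,0.03,0,8.7]
    - [0,0,0.03,0,8.7]
    - [0,0,0.03,0,8.7]
    - [0,0,0.03,0,8.7]
    - [0,0,-2,0,8.7]
    - [0,0,-6,0,8.7]
    - [0,0,-12,0,8.7]
    - [0,0,-16,0,8.7]
    - [0,0,-16,0,8.7]

```text
t: 14.72
eef_pos: [620.1, 52.0, 305.1]
tcp_rot: [0.792, -0.61, 0.005, -0.006]
ft_force: [-0.7, 0.8, -0.2]
opening: 86.9
```

Run:
```python
from h import *
w=shot("wrist","w5"); print(w["o"]["eef_pos"],w["o"]["ft_force"],w["o"]["tcp_rot"])
p=proj(w,[[619,52,168],[619,52,130]]);print(p)
h=hull(cv2.morphologyEx(mask(w,(40,70,10),(85,255,255),p[0],100),cv2.MORPH_CLOSE,np.ones((5,5)))); print(h.min(0),h.max(0))
r=fitbox([(w,h)],46,70,130,168,(619,51)); print("green",r.x[:2],np.degrees(r.x[2]/100),r.fun)
h=hull(mask(w,(100,100,10),(125,255,255),p[1],110)); print(h.min(0),h.max(0))
r=fitbox([(w,h)],56,90,85,130,(619,51)); print("blue",r.x[:2],np.degrees(r.x[2]/100),r.fun)
```

```text
[620.1   52.01 305.12] [-0.7   0.8  -0.24] [ 0.79 -0.61  0.   -0.01]
[[323.85 227.86]
 [324.04 216.9 ]]
[295. 177.] [352. 266.]
green [619.69  51.39] 14.877462859349976 0.03950627244081728
[293. 160.] [356. 260.]
blue [619.06  50.64] 14.841913469458035 0.0327668390826793
```

View pics/w5.png

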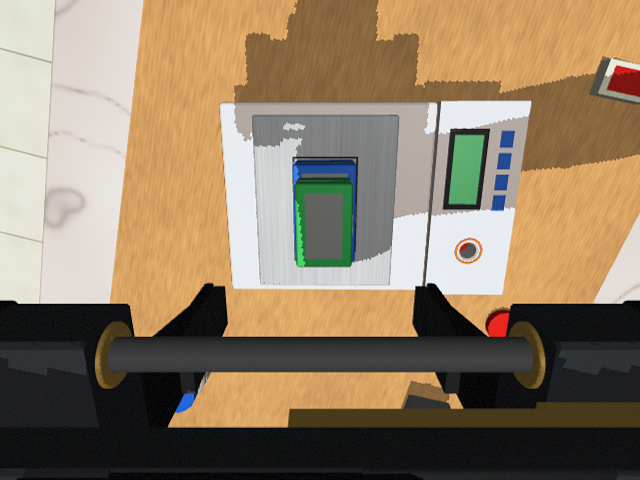

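Stack is good: green and blue centres agree within 1 mm and 0.1°, both near the pan centre. Now go to view the stylus.

Call:
step_arm:
  plan:
    - [-32.6,14.5,7.5,0,8.7]
    - [-32.6,14.5,7.5,0,8.7]
    - [-32.6,14.5,7.5,0,8.7]
    - [-32.6,14.5,7.5,0,8.7]
    - [-32.6,14.5,7.5,0,8.7]
    - [-32.6,14.5,7.5,0,8.7]
    - [-32.6,14.5,7.5,0,8.7]
    - [-32.6,14.5,7.5,0,8.7]
    - [-32.6,14.5,7.5,0,8.7]
    - [-32.6,14.5,7.5,0,8.7]

```text
t: 16.02
eef_pos: [397.0, 329.8, 226.1]
tcp_rot: [0.791, -0.611, 0.003, -0.004]
ft_force: [-0.0, 0.3, 0.3]
opening: 87.1
```

Run:
```python
from h import *
w=shot("wrist","w6"); o=w["o"]; print(o["eef_pos"],o["tcp_rot"])
Rm=R.from_quat(o["tcp_rot"]).as_matrix()
h=hull(mask(w,*YE)); print(h.min(0),h.max(0))
# fit upright cylinder z70..140, d18
a=np.linspace(0,2*np.pi,24,endpoint=False)
def cost(p):
    q=np.vstack([np.c_[p[0]+9*np.cos(a),p[1]+9*np.sin(a),0*a+z] for z in(70,140)])
    q=cv2.convexHull(proj(w,q).astype(np.float32))[:,0]
    I=cv2.intersectConvexConvex(q,h)[0]; return 1-I/(cv2.contourArea(q)+cv2.contourArea(h)-I)
r=minimize(cost,[397,331],method="Nelder-Mead",options=dict(initial_simplex=[[397,331],[402,331],[397,337]])); print(r.x,r.fun)
print("shift",Rm.T@(np.array([*r.x,91])-o["eef_pos"])/10)
```

```text
[396.98 329.75 226.1 ] [ 0.79 -0.61  0.   -0.  ]
[308. 234.] [333. 261.]
[396.67 331.63] 0.46891425109767104
shift [-0.18  0.11 13.51]
```

View pics/w6.png

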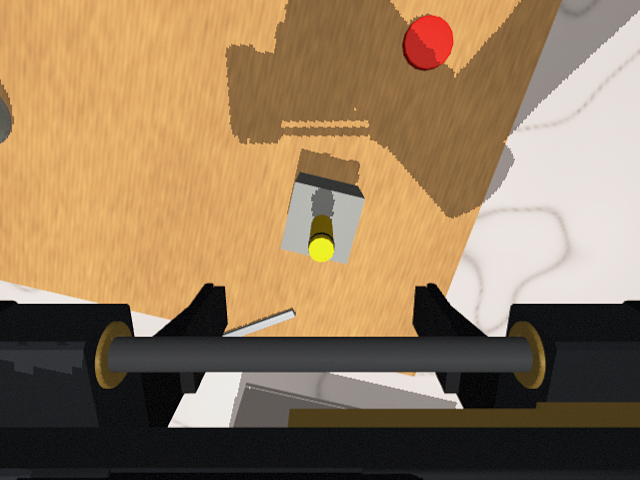

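The handle's top disc is centred at (320.5,247.5); the dark lower handle was missed by the mask, so I use the disc.

Run:
```python
from h import *
w=shot("wrist"); o=w["o"]; Rm=R.from_quat(o["tcp_rot"]).as_matrix()
e=cv2.fitEllipse(hull(mask(w,*YE))); p=back(w,[e[0]],140)[0]
print(e,p,"shift",Rm.T@(np.array([p[0],p[1],91])-o["eef_pos"])/10,o["eef_pos"])
```

```text
((320.7294006347656, 247.88031005859375), (25.862512588500977, 28.312583923339844), 0.8387733101844788) [397.09 330.66 140.  ] shift [-0.06  0.09 13.51] [396.92 329.85 226.1 ]
```

Call:
step_arm:
  plan:
    - [-0.05,0.1,5,0,6]
    - [-0.05,0.1,10,0,6]
    - [-0.05,0.1,12.5,0,6]
    - [-0.05,0.1,13.3,0,6]
    - [-0.05,0.1,13.5,0,6]
    - [-0.05,0.1,13.5,0,6]
    - [-0.05,0.1,13.5,0,0.5]
    - [-0.05,0.1,13.5,0,0.5]
    - [-0.05,0.1,13.5,0,0.5]
    - [-0.05,0.1,13.5,0,0.5]
    - [-0.05,0.1,13.5,0,0.5]
    - [-0.05,0.1,13.5,0,0.5]

```text
t: 17.62
eef_pos: [396.9, 330.7, 91.1]
tcp_rot: [0.792, -0.611, 0.003, -0.004]
ft_force: [-0.9, 0.1, 0.3]
opening: 17.6
```

Call:
step_arm:
  plan:
    - [0,0,-3,0,0.5]
    - [0,0,-7.5,0,0.5]
    - [0,0,-9.5,0,0.5]
    - [5,0.2,-9.5,0,0.5]
    - [11,0.4,-9.5,0,0.5]
    - [17,0.6,-9.5,0,0.5]
    - [22,0.8,-9.5,0,0.5]
    - [26,0.9,-9.5,0,0.5]
    - [27.7,0.9,-9.5,0,0.5]
    - [27.7,0.9,-9.5,0,0.5]
    - [27.7,0.9,-9.5,0,0.5]
    - [27.7,0.9,-9.5,0,0.5]

```text
t: 19.12
eef_pos: [457.4, 60.8, 185.8]
tcp_rot: [0.792, -0.611, 0.003, -0.004]
ft_force: [0.9, -0.5, -0.8]
opening: 17.4
```

Run:
```python
from h import *
w=shot("wrist","w7"); o=w["o"]; print(o["eef_pos"],o["opening"],o["ft_force"])
Rm=R.from_quat(o["tcp_rot"]).as_matrix(); print("toolz",Rm[:,2])
print("exp tip,ring px",proj(w,[o["eef_pos"]-[0,0,83.1],o["eef_pos"]+Rm@[0,0,83.1],[458.5,60.1,77]]))
print("shift to ap, vertical stylus",Rm.T@(np.array([458.4,60.1,127])-o["eef_pos"])/10)
m=mask(w,*OR,(320,216),40); e=cv2.fitEllipse(hull(m)); print(e,back(w,[e[0]],77))
s=shot("side"); p=proj(s,[[458.5,60.1,77],[458.5,60.1,100]]);print(p)
u,v=p[0].astype(int); a=cv2.resize(w["img"][60:360,170:470],(600,600)); b=cv2.resize(s["img"][v-40:v+20,u-30:u+30],(0,0),fx=3.3,fy=10,interpolation=cv2.INTER_CUBIC)
b=cv2.resize(s["img"][v-90:v+30,u-20:u+20],(200,600),interpolation=cv2.INTER_CUBIC)
cv2.imwrite("pics/w7c.png",np.hstack([a,b])[:,:,::-1])
```

```text
[457.43  60.77 185.77] 17.434368118620288 [ 0.86 -0.51 -0.76]
toolz [ 0.01  0.   -1.  ]
exp tip,ring px [[321.25 248.21]
 [320.05 248.33]
 [320.28 236.14]]
shift to ap, vertical stylus [ 0.1  -0.02  5.88]
((320.0636901855469, 236.1117401123047), (37.433753967285156, 39.0358772277832), 92.83524322509766) [[458.66  60.12  77.  ]]
[[289.21 239.96]
 [288.88 233.63]]
```

View pics/w7c.png

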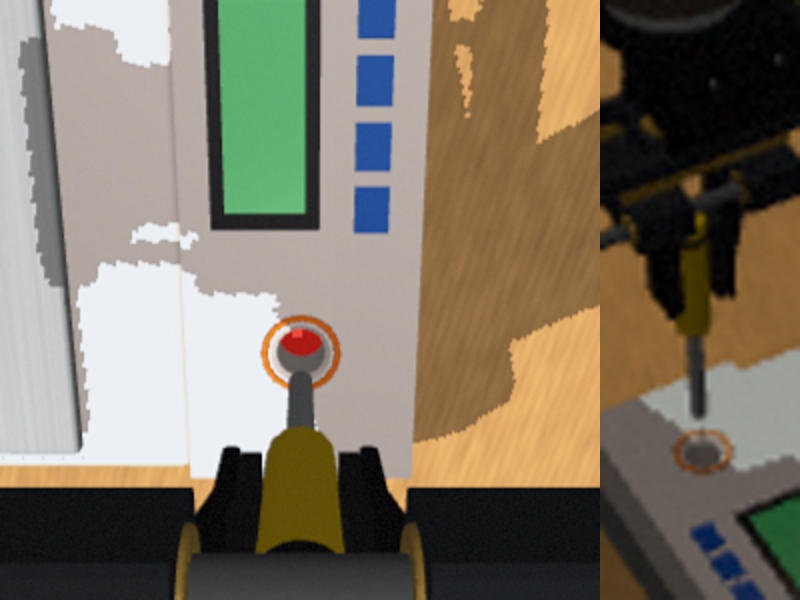

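Tip at about (320.5,249) with the ring at (320,236), matching the projection for a straight stylus, so it only needs +1 mm in x. Descend into the hole.

Call:
step_arm:
  plan:
    - [0.1,0,0.8,0,0.5]
    - [0.1,0,1.6,0,0.5]
    - [0.1,0,2.4,0,0.5]
    - [0.1,0,3.4,0,0.5]
    - [0.1,0,4.4,0,0.5]
    - [0.1,0,4.8,0,0.5]
    - [0.1,0,4.8,0,0.5]

```text
t: 20.1
eef_pos: [458.0, 59.9, 137.5]
tcp_rot: [0.792, -0.611, 0.002, -0.004]
ft_force: [-0.1, -0.9, 0.6]
opening: 17.3
```

Call:
step_arm:
  plan:
    - [0,0,0.3,0,0.5]
    - [0,0,0.6,0,0.5]
    - [0,0,0.8,0,0.5]
    - [0,0,0.9,0,0.5]
    - [0,0,1.0,0,0.5]
    - [0,0,1.0,0,0.5]

```text
t: 20.85
eef_pos: [458.4, 60.0, 127.7]
tcp_rot: [0.792, -0.61, 0.003, -0.004]
ft_force: [-0.1, 0.3, 3.0]
opening: 17.4
```

Call:
step_arm:
  plan:
    - [0,0,0.05,0,0.5]
    - [0,0,0.1,0,0.5]
    - [0,0,0.1,0,0.5]

```text
t: 21.22
eef_pos: [458.5, 60.0, 127.0]
tcp_rot: [0.792, -0.61, 0.003, -0.004]
ft_force: [-1.2, 0.4, 5.6]
opening: 17.4
```

Call:
step_arm:
  plan:
    - [0,0,0.05,0,0.5]
    - [0,0,0.1,0,0.5]
    - [0,0,0.1,0,0.5]

```text
t: 21.6
eef_pos: [458.7, 59.9, 126.9]
tcp_rot: [0.792, -0.61, 0.003, -0.004]
ft_force: [-2.8, 0.1, 9.3]
opening: 17.4
```

Call:
step_arm:
  plan:
    - [0,0,0.1,0,0.5]
    - [0,0,0.1,0,0.5]
    - [0,0,0.1,0,0.5]
    - [0,0,0.1,0,0.5]
    - [0,0,0.1,0,0.5]
    - [0,0,0.1,0,0.5]

```text
t: 22.35
eef_pos: [458.7, 59.9, 126.8]
tcp_rot: [0.792, -0.61, 0.003, -0.004]
ft_force: [-3.4, 1.1, 9.9]
opening: 17.6
```

Run:
```python
from h import *
w=shot("wrist"); s=shot("side"); t=shot("top"); print(w["o"]["eef_pos"],w["o"]["ft_force"],w["o"]["opening"])
a=cv2.resize(s["img"][120:320,210:430],(440,400)); b=cv2.resize(w["img"],(360,270)); c=np.zeros((400,360,3),np.uint8); c[:270]=b
cv2.imwrite("pics/f.png",np.hstack([a,c])[:,:,::-1])
```

```text
[458.72  59.94 126.81] [-3.41  1.07  9.91] 17.551901046246172
```

View pics/f.png

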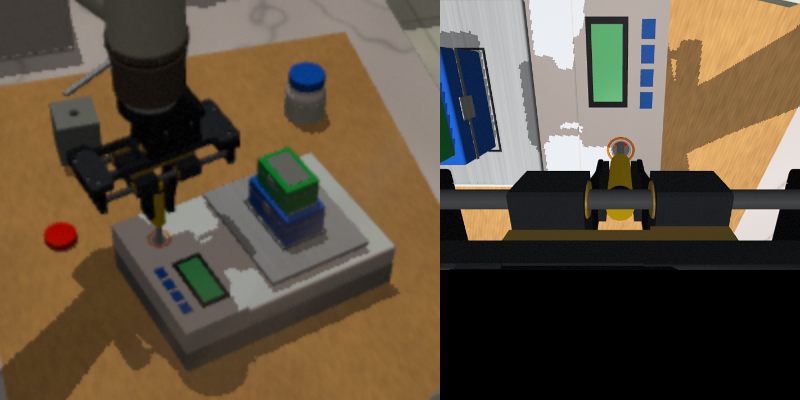

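The stylus is in the hole, the stack is intact and clear of the gripper, and the force is steady at about 10 N with no further travel, so the button is on its stop.

```bash
python3 -c "
from station import manip
print(manip.hand_in()); o=manip.get_obs(); print(o['t'],o['eef_pos'],o['ft_force'],o['opening'])"
```

```text
the job is handed in; nothing more can be done
None
the job is handed in; nothing more can be done
```

The job is done and handed in at about 22.5 s of the 67 s. The blue case is on the pan, the green case is on top of it, and the gripper still holds the stylus on the fully pressed button.

- **Blue case:** the last wrist-camera fit put it within about 0.3 mm of the measured pan centre and 0.1° of the rectangle. An earlier fit, just after release, put it 1.7 mm and 0.3° off.
- **Green case:** it sits within 1 mm and 0.1° of the blue case. Contact showed in the wrist force before I let go of either case, so neither was dropped.
- **Button:** the estimated tip height is 43.7 mm, against the 44 mm stop. The push rose past the 5 N spring to about 10 N with almost no further movement, and the fingers stayed closed on the handle at 17.5 mm. There was a small sideways force of about 3.5 N.
- **Bench:** the final side view shows the stack standing untouched. I did not measure whether the bystander objects moved, but no unexpected contact force appeared.

The state could not be read after hand-in, so the second that follows it is unchecked.

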